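Gauge a lamp-arm pin, go then no-go

ROBOT

A 6-joint arm with a two-finger parallel gripper is mounted at the origin on the work surface. World frame = base frame: x ahead of the robot, y to its left, z up, the work surface at z = 0. Lengths are in mm, angles in rad, forces in N, time in s.
With the tool pointing down it reaches from about 275 to 750 mm from the base axis. Payload 10.2 kg.
Tool frame: the origin (TCP) lies at the very end of the fingers, on their centre line; the grasp point (between the pads) lies 19 mm behind it; z points along the fingers, y is the line along which they close (so a half turn about z gives the same grasp; the last joint's range is limited). The gripper opens to 85 mm and grips with 20 to 120 N. Pads are 22 mm wide; open, the fingers measure 114 mm over their backs; the gripper's body (76 mm by 85 mm) begins 54 mm behind the grasp point. The pads swing forward as they close: fully open they stand 13 mm farther back than shut.
Start: joints at [1.109, 0.313, 1.498, -0, 1.331, -0.223], TCP at [124.194, 510.105, 204.994] pointing down, gripper open.
Joint ranges: [-2.94, 2.94], [-0.97, 2.17], [0.19, 2.56], [-1.23, 4.37], [0.02, 3.11], [-2.88, 2.88]. Speed limits (rad/s): [2.39, 2.39, 3.01, 3.14, 3.14, 3.14].

INTERFACE

Orientations are given as a unit quaternion [w, x, y, z].
In Python, from rig import ctrl gives the robot as it stands.
- The arm moves only by the tool step_arm, never from a script. Its argument "increments" is a list of rows, each a list of 3 entries, a list of its own where there are three numbers: the shift along the tool's x, y, z in cm, then the turn, a rotation vector about the tool's x, y, z in degrees, then the opening in per cent of the stroke, from 0 (shut) to 100 (fully open). A call has 1 to 8 rows; each row is the pose to reach, as a shift and turn from the pose commanded when the call began, along the tool's axes at that moment; what a row does not reach only later rows make up. A row lasts 1/8 s, in which the tool goes at most 62.5 mm and 10.7 degrees, less where a joint would pass 70% of its speed; a pose out of reach is approached as far as the arm can. A call with a gripper value outside its range is refused whole. The fingers move at their own pace and stop on an object; "squeeze" is the grip in N (left out, the last holds). Time passes only in rows, so rows that repeat a pose let the fingers close. It gives the time, the measured TCP pose, the force, the opening and the grip force at its end, in the units of the state.
- ctrl.sense(): the state, without advancing time (a new reading comes with each control period).
- ctrl.capture(name): name is "scene" or "top"; returns a dict with "img" (420x560x3 uint8, red, green, blue), "fx", "fy", "cx", "cy" (pixels), "k1" (the pictures are not rectified: a ray, as slopes to the right and down, at radius r is drawn at 1 + k1 r^2 times it, then the intrinsics apply), "extrinsics" (4x4, takes a point from camera to world coordinates). Camera axes: x right, y down, z forward; pixel columns grow to the right and rows downward; lengths in mm; the calibration is good to about 2 mm. A picture is of the moment at which its call begins. There is no depth.
- ctrl.finish_job(): hands the job in; it is judged then, once.
The state is a dict: "time_s": time; "joints": joint angles; "dq": joint speeds; "tau": joint torques, N m; "eef_pos": TCP position; "ee_rot": TCP orientation; "force": force on the tool from outside, world axes, zero at the start; "wrist_torque": the same for the moment, N m; "grip_width": opening from 0.0 (shut) to 1.0 (fully open); "grip_force": force on a finger pad.
Only numpy, scipy, OpenCV 4.12 (cv2) and the standard library are available. Lean on these libraries where they do the work, as an engineer would, in place of code of your own. Each camera call takes 0.05 s, during which the arm holds its last target. There are 200 camera calls.

TASK

Check the lamp-arm pin on the gap gauge: take it from the wooden block and, holding it upright and low between the jaws, push it in at the flared mouth and on through the go gap, then press it gently but firmly against the narrower no-go jaws (about 10 N, for half a second) to show that they stop it. Then stand it in the round metal cup and let go. Never force it against the gauge (20 N is too much) or bang it down in the cup, and leave the other things on the table where they are.

Things in the scene. Friction and masses are not known exactly. Their poses are not given: they have to be found in the camera images.
- pin: bare aluminium lamp-arm pin: round bar Ø24 mm, 90 mm long, with a Ø16 neck 75 to 79 mm up; 90 to 156 g. Origin: centre of its foot; z runs up its axis. It starts upright in the block's hole, foot 5 mm above the table. Grip its plain shank (up to 72 mm): fingertips 40 mm or more above the foot stay clear of block, jaws and cup.
- block: square wooden block 60 x 60 x 30 mm, fixed, with one round hole Ø26 mm, 25 mm deep, in the middle of its top, from which the pin stands up. Origin: centre of its underside.
- cup: round turned aluminium cup, fixed, Ø48 mm outside, Ø32 mm inside, 30 mm tall, inner floor 5 mm up. Origin: centre of its underside, on the table.
- board: dark flat copy-stand board 340 (x) x 300 (y) x 20 mm thick, fixed on the table; carries the gauge. Origin: centre of its underside. A small column foot, 32 mm above the table, stands at its +x edge.
- gauge: steel gap gauge fixed on the board. Origin: middle of the go gap at the board's top surface (20 mm above the table); x is the pushing direction, y across, z up. Jaws stand up to z = 30 mm. Go jaws: parallel faces at y = +-13 mm from x = -10 to 10 mm. The floor between all jaws is the bare board. Low rails, 14 mm high, run outside at y = +-36 to 44 mm.
- go_mouth (a point): middle of the wide end of the flared mouth, at the jaws' top: x = -26, y = 0, z = 30 mm in the gauge's frame. The flare's faces run from y = +-21 mm here to y = +-13 mm at x = -10 mm. Push in from this end.
- nogo_nearest (a point): nearest place of the no-go jaws' front faces: x = 58, y = 0, z = 30 mm in the gauge's frame. They are clamped 0 to 24 mm beyond it, differently each time: find them by feel. Square-edged, 20 mm gap, so the pin's axis stops 6 to 7 mm before the faces. Sprung: give 1 mm per 8 N, 6 mm at most. A bar 26 mm behind the faces carries two screws up to z = 44 mm.
- knob_a: loose black thumb knob lying on the board, Ø32 x 28 mm, origin under its centre; leave alone
- knob_b: a second thumb knob like knob_a; leave alone
- tape: cardboard tape roll lying flat, Ø72 x 19 mm, origin under its centre; leave alone
- phone: phone lying flat, 142 x 70 x 8 mm, origin under its centre; leave alone
- notebook: closed notebook, 200 x 140 x 14 mm, origin under its centre; leave alone
- mug: white mug, Ø76 x 90 mm, origin under its centre; leave alone

How it is judged (in metres and radians):
On the way, in this order (a step that is already met when the one before it is completed fails the run):
1. the pin stands low and upright in the flared mouth in front of the go gap (z of pin in the frame of gauge between -0.005 and 0.018 m and angle between pin's own z axis and vertical below 0.2 rad and x of pin in the frame of gauge between -0.045 and -0.014 m and y of pin in the frame of gauge between -0.01 and 0.01 m), for 0.04 s.
2. the pin is between the go jaws (z of pin in the frame of gauge between -0.005 and 0.018 m and angle between pin's own z axis and vertical below 0.2 rad and x of pin in the frame of gauge between -0.006 and 0.006 m and y of pin in the frame of gauge between -0.003 and 0.003 m), for 0.04 s.
3. the pin has come out beyond the go jaws (z of pin in the frame of gauge between -0.005 and 0.018 m and angle between pin's own z axis and vertical below 0.2 rad and x of pin in the frame of gauge between 0.024 and 0.045 m and y of pin in the frame of gauge between -0.01 and 0.01 m), for 0.04 s.
4. the pin presses on the no-go jaws with more than 5 N for 0.3 s and is stopped by them (z of pin in the frame of gauge between -0.005 and 0.018 m and angle between pin's own z axis and vertical below 0.2 rad and x of pin in the frame of gauge between 0.045 and 0.084 m and y of pin in the frame of gauge between -0.006 and 0.006 m and contact force between pin and gauge above 5 N), for 0.3 s.
At the end, for the whole second after the job is handed in: the pin stands in the round cup, its foot on the cup's floor (within 5 mm), axis within 8 mm of the cup's centre and within 0.15 rad of upright, at rest (horizontal distance between pin and cup below 0.008 m and z of pin in the frame of cup below 0.01 m and angle between pin's own z axis and vertical below 0.15 rad and linear speed of pin below 0.02 m/s); the robot touches nothing.
It fails at once if the pin forced against the gauge with more than 20 N (contact force between pin and gauge above 20 N).
It fails at once if the pin banged or pressed into the cup with more than 40 N (contact force between pin and cup above 40 N).
It fails at once if another thing moved by more than 30 mm (distance of any of knob_a, knob_b, tape, phone, notebook, mug from where it was at the start of the episode above 0.03 m).
It also fails if it takes over 72 s, if anything falls off the work surface, if the arm or the gripper's body presses on something with over 40 N, if the wrist force passes 120 N, or if a joint passes its speed limit or range.

## Working session

There is one attempt and no reset: what is moved stays moved. The work goes in short steps, Python scripts to look and compute and a tool call to move; the robot and the scene stay as the last step left them, time stands still between calls to the robot, and variables do not carry over. Pictures are saved under pics/ and viewed, at most 13 in all, crops included, and the job is handed in when it is done.

Besides the shell and the picture viewer there is one more tool, called after "Call:" as a command line: name --argument value ..., lists and objects as JSON in quotes. step_arm: Moves the arm, as the interface text tells. Its arguments: {"type":"object","properties":{"increments":{"type":"array"},"squeeze":{"type":"number"}},"required":["increments"]}

```bash
mkdir -p pics
cat > h.py <<'E'
import numpy as np, cv2
from rig import ctrl
def cap(n,f=None):
    c=ctrl.capture(n)
    if f: cv2.imwrite(f,c["img"][:,:,::-1])
    return c
def K(c): return np.array([[c["fx"],0,c["cx"]],[0,c["fy"],c["cy"]],[0,0,1.]]), np.array([c["k1"],0,0,0.])
def ray(c,u,v,z):
    k,d=K(c); p=cv2.undistortPoints(np.array([[[u,v]]],float),k,d)[0,0]
    E=np.array(c["extrinsics"]); r=E[:3,:3]@[p[0],p[1],1]; o=E[:3,3]
    return o+r*(z-o[2])/r[2]
def proj(c,P):
    k,d=K(c); E=np.linalg.inv(np.array(c["extrinsics"]))
    return cv2.projectPoints(np.array(P,float).reshape(-1,1,3),cv2.Rodrigues(E[:3,:3])[0],E[:3,3],k,d)[0][:,0]
E
python3 - <<'E'
from h import *
import pickle
a=cap("top","pics/t0.png");b=cap("scene","pics/s0.png")
pickle.dump((a,b),open("c0.pkl","wb"))
for c in(a,b): print(np.round(c["extrinsics"],3).tolist(),c["fx"],c["cx"],c["cy"],c["k1"])
print(ctrl.sense())
E
```

```text
[[0.027, -0.993, 0.117, 445.813], [-1.0, -0.027, 0.004, 12.482], [-0.001, -0.118, -0.993, 1344.915], [0.0, 0.0, 0.0, 1.0]] 502.41170002641644 271.07251957514256 217.95916221217513 0.03326129766951388
[[-0.461, 0.678, -0.572, 1300.889], [0.887, 0.343, -0.309, 416.809], [-0.013, -0.65, -0.76, 1018.756], [0.0, 0.0, 0.0, 1.0]] 471.3930211122017 276.26242455598 203.87514199013853 0.03515597883755769
{'time_s': 0.1, 'joints': array([ 1.10859414e+00,  3.13399144e-01,  1.49834347e+00, -4.67793668e-05,
        1.33100893e+00, -2.23423920e-01]), 'dq': array([-6.92170309e-04, -2.52780710e-03, -3.02885841e-03,  6.73309124e-04,
        7.22580312e-06, -1.14749087e-03]), 'tau': array([ 1.68405171e-03, -4.12906337e+01, -2.60144788e+01, -2.20526440e-04,
        3.10980657e-03, -2.43610691e-05]), 'eef_pos': array([124.08964748, 509.85894824, 204.49635785]), 'ee_rot': array([-1.73377752e-04,  1.19100161e-01,  9.92882075e-01, -5.53364256e-04]), 'force': array([ 0.46478803,  0.17527819, -0.15568859]), 'wrist_torque': array([-0.07419079,  0.01817559,  0.00431326]), 'grip_force': 0.0, 'grip_width': 1.0021865274274468}
```

View pics/t0.png

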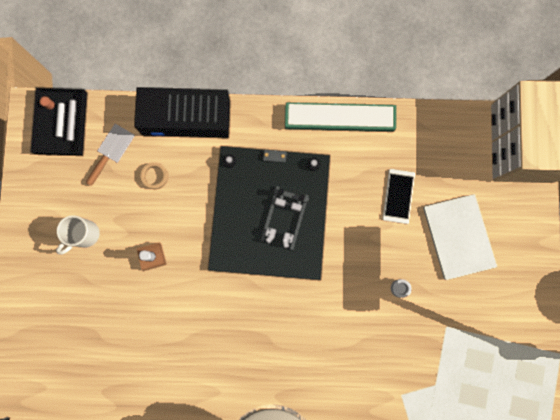

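View pics/s0.png

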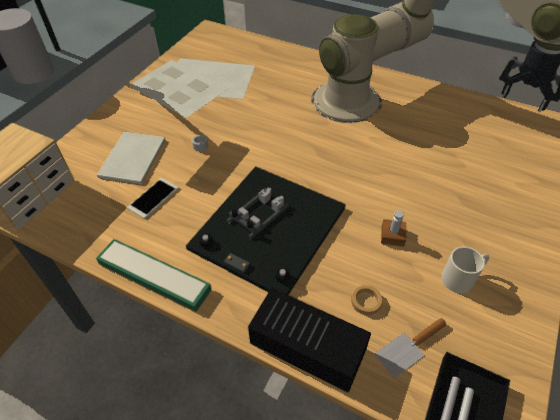

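Top view: pin and block near (150,256), cup (401,288), gauge from about (278,238) for the go end to (290,202) for the no-go end, board (270,213). I'll enlarge the gauge, block and cup.

Run:
```python
from h import *
import pickle
a,b=pickle.load(open("c0.pkl","rb"))
def crop(c,x,y,w,h,s): return cv2.resize(c["img"][y:y+h,x:x+w],None,fx=s,fy=s,interpolation=cv2.INTER_CUBIC)
A=crop(a,245,175,80,80,5); B=crop(b,215,175,80,80,5)
# brighten
g=lambda i:np.clip(255*(i/255.)**.6,0,255).astype(np.uint8)
C=np.hstack([crop(a,125,235,50,50,4),crop(a,376,263,50,50,4),crop(b,370,200,50,50,4),crop(b,175,120,50,50,4)])
cv2.imwrite("pics/z0.png",np.vstack([g(np.hstack([A,B])),C])[:,:,::-1])
for n,u,v,z in[("cup",401,286,30),("block",152,257,30),("board1",220,148,20),("b2",330,155,20),("b3",321,279,20),("b4",209,270,20)]: print(n,ray(a,u,v,z).round(1))
```

```text
cup [ 433.3 -322.9   30. ]
block [490.4 325.3  30. ]
board1 [788.7 160.8  20. ]
b2 [ 777.5 -136.    20. ]
b3 [ 445.3 -117.    20. ]
b4 [460.7 176.8  20. ]
```

View pics/z0.png

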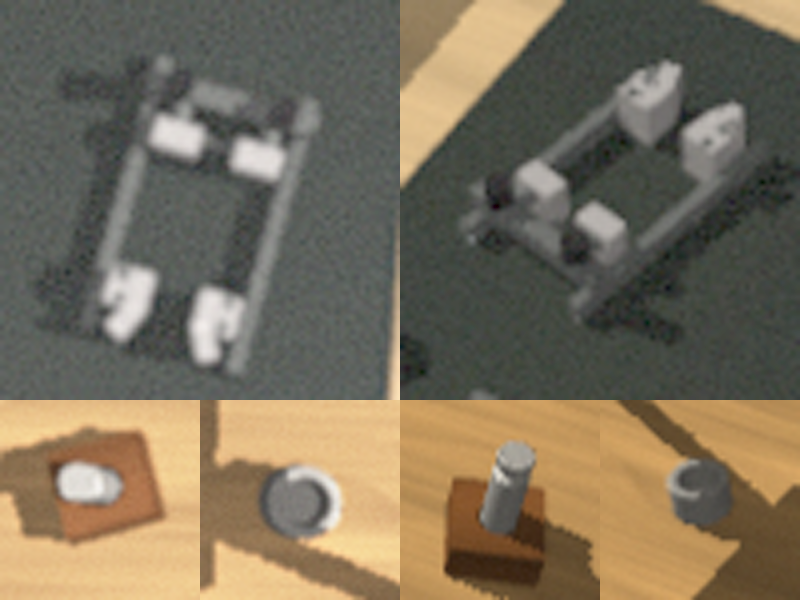

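The enlarged views show the gauge's bright jaws. The flared mouth is at the lower end, nearest the robot, and the push direction is +x with a slight turn to -y. Pin, block and cup are clear in both views.

```bash
cat > m.py <<'E'
from h import *
import pickle
a,b=pickle.load(open("c0.pkl","rb"))
def blobs(c,x,y,w,h,t,up=4):
    g=cv2.cvtColor(c["img"],cv2.COLOR_RGB2GRAY)[y:y+h,x:x+w]
    g=cv2.resize(g,None,fx=up,fy=up,interpolation=cv2.INTER_CUBIC)
    n,l,s,ce=cv2.connectedComponentsWithStats((g>t).astype(np.uint8))
    return [(((ce[i]+.5)/up-.5+[x,y]),s[i,4]/up**2,(l==i)) for i in range(1,n) if s[i,4]>15*up*up]
print("TOP jaws")
P=[]
for ce,ar,m in blobs(a,252,190,65,65,130):
    p=ray(a,*ce,50); P.append(p); 
    r=cv2.minAreaRect(np.argwhere(m)[:,::-1].astype(np.float32)); print(ce.round(1),round(ar),p.round(1),np.round(np.array(r[1])/4*2.58,1),r[2])
print("SCENE jaws")
for ce,ar,m in blobs(b,235,180,65,65,130): print(ce.round(1),round(ar),ray(b,*ce,50).round(1))
# cup: saturation mask
for n,c,(x,y,w,h) in(("top",a,(386,273,32,32)),("scene",b,(187,130,32,28))):
    i=cv2.cvtColor(c["img"],cv2.COLOR_RGB2HSV)[y:y+h,x:x+w]
    m=(i[:,:,1]<60).astype(np.uint8); cs,_=cv2.findContours(m,0,1); k=max(cs,key=cv2.contourArea)
    (u,v),R=cv2.minEnclosingCircle(k); q=cv2.boundingRect(k); print("cup",n,u+x,v+y,R,q,ray(c,u+x,v+y,15).round(1),ray(c,u+x,v+y,30).round(1))
# pin mask
for n,c,(x,y,w,h) in(("top",a,(125,235,50,50)),("scene",b,(370,200,50,50))):
    i=cv2.cvtColor(c["img"],cv2.COLOR_RGB2HSV)[y:y+h,x:x+w]
    m=((i[:,:,1]<70)&(i[:,:,2]>60)).astype(np.uint8); cs,_=cv2.findContours(m,0,1); k=max(cs,key=cv2.contourArea)
    q=cv2.boundingRect(k); M=cv2.moments(k); u,v=M["m10"]/M["m00"]+x,M["m01"]/M["m00"]+y
    print("pin",n,u,v,(q[0]+x,q[1]+y,q[2],q[3]),ray(c,u,v,62).round(1))
E
python3 m.py
```

```text
TOP jaws
[280.  201.6] 56 [642.4  -4.3  50. ] [25.5 16.7] 18.434947967529297
[296.3 206.3] 56 [631.4 -46.9  50. ] [25.2 16.7] 14.03624439239502
[270.2 234.3] 93 [556.4  18.9  50. ] [23.6 36.8] 15.945395469665527
[287.3 239. ] 95 [545.3 -25.7  50. ] [23.6 36.5] 16.389541625976562
SCENE jaws
[237.1 182.5] 35 [ 550.5 -111.9   50. ]
[296.2 181. ] 22 [470.4  34.1  50. ]
[265.9 191.8] 24 [545.1 -22.7  50. ]
[276.9 199.6] 27 [556.5  17.7  50. ]
[242.7 210.3] 24 [631.5 -46.8  50. ]
[254.6 218.9] 25 [642.9  -3.8  50. ]
cup top 400.67391300201416 288.58695697784424 10.317602157592773 (5, 6, 20, 18) [ 426.5 -325.8   15. ] [ 426.7 -322.    30. ]
cup scene 199.5516128540039 142.64193534851074 8.38404655456543 (5, 5, 16, 16) [ 428.1 -324.7   15. ] [ 441.1 -313.7   30. ]
pin top 146.5587431693989 255.45628415300547 (139, 250, 17, 11) [492.9 331.7  62. ]
pin scene 396.35795454545456 221.31628787878788 (390, 210, 14, 23) [493. 331.  62.]
```

```bash
cat >> h.py <<'E'
from scipy.spatial.transform import Rotation as Ro
YAW=-14.4
def go(*T):
    s=ctrl.sense(); q=s["ee_rot"]; R=Ro.from_quat([q[1],q[2],q[3],q[0]])
    W=Ro.from_euler("z",YAW,degrees=True)*Ro.from_matrix(np.diag([-1.,1,-1]))
    print("t",round(s["time_s"],2),"pos",s["eef_pos"].round(1),"F",s["force"].round(1),"w",round(s["grip_width"],3),"gf",round(s["grip_force"],1))
    print("turn",(R.inv()*W).as_rotvec(degrees=True).round(2),"j",s["joints"].round(2))
    for t in T: print(t,"->",(R.inv().apply(np.array(t)-s["eef_pos"])/10).round(2))
O=np.array([559,-5,20.]); C,S=np.cos(np.radians(YAW)),np.sin(np.radians(YAW))
def g(x,y,z): return O+[C*x-S*y,S*x+C*y,z]
E
python3 -c "
from h import *
go((493,331.3,140),(493,331.3,45))
print(g(-40,0,0),g(65,0,0))"
```

```text
t 0.1 pos [124.1 509.9 204.5] F [ 0.5  0.2 -0.2] w 1.002 gf 0.0
turn [-0.07 -0.01  0.72] j [ 1.11  0.31  1.5  -0.    1.33 -0.22]
(493, 331.3, 140) -> [-40.07  -8.62   6.45]
(493, 331.3, 45) -> [-40.07  -8.61  15.95]
[520.25667355   4.94759549  20.        ] [621.95790547 -21.16484267  20.        ]
```

Call:
step_arm --increments '[[[-6,-1.3,0],[0,0,0.7],80],[[-12,-2.6,1],[0,0,0.7],80],[[-18,-3.9,2],[0,0,0.7],80],[[-24,-5.2,3],[0,0,0.7],80],[[-30,-6.5,5],[0,0,0.7],80],[[-36,-7.8,6],[0,0,0.7],80],[[-40.1,-8.6,6.4],[0,0,0.7],80],[[-40.1,-8.6,6.4],[0,0,0.7],80]]' --squeeze 100

```text
time_s: 1.1
eef_pos: [495.3, 329.8, 139.7]
ee_rot: [-0.001, 0.127, 0.992, -0.001]
force: [-0.2, 0.2, -0.5]
grip_width: 0.797
grip_force: 0.0
```

```bash
python3 -c "
from h import *
go((493,331.3,45))"
```

```text
t 1.1 pos [495.3 329.8 139.7] F [-0.2  0.2 -0.5] w 0.797 gf 0.0
turn [-0.07 -0.06 -0.18] j [ 0.39  0.52  1.37 -0.    1.26 -0.93]
(493, 331.3, 45) -> [0.25 0.09 9.47]
```

Call:
step_arm --increments '[[[0,0,2],[0,0,0],80],[[0,0,4],[0,0,0],70],[[0,0,4],[0,0,0],70]]'

```text
time_s: 1.48
eef_pos: [492.0, 331.9, 99.8]
ee_rot: [-0.001, 0.125, 0.992, -0.001]
force: [1.1, -1.0, 0.1]
grip_width: 0.698
grip_force: 0.0
```

```bash
python3 -c "
from h import *
go((493,331.3,45))"
```

```text
t 1.48 pos [492.  331.9  99.8] F [ 1.1 -1.   0.1] w 0.698 gf 0.0
turn [-0.11 -0.16  0.07] j [ 0.4   0.56  1.42  0.    1.17 -0.92]
(493, 331.3, 45) -> [-0.13 -0.02  5.48]
```

Down and close (with a pause so the arm settles).

Call:
step_arm --increments '[[[-0.1,0,2],[0,0,0],70],[[-0.1,0,4],[0,0,0],70],[[-0.1,0,5.4],[0,0,0],70],[[-0.1,0,5.5],[0,0,0],60],[[-0.1,0,5.5],[0,0,0],40],[[-0.1,0,5.5],[0,0,0],20],[[-0.1,0,5.5],[0,0,0],10],[[-0.1,0,5.5],[0,0,0],0]]'

```text
time_s: 2.48
eef_pos: [495.0, 331.7, 47.3]
ee_rot: [0.001, 0.125, 0.992, 0.0]
force: [-0.7, -1.2, 5.5]
grip_width: 0.235
grip_force: 97.6
```

```bash
python3 -c "
from h import *
go((493,331.3,45))"
```

```text
t 2.48 pos [495.  331.7  47.3] F [-0.7 -1.2  5.5] w 0.235 gf 97.6
turn [0.07 0.1  0.02] j [ 0.39  0.62  1.46 -0.    1.06 -0.93]
(493, 331.3, 45) -> [ 0.19 -0.09  0.23]
```

Call:
step_arm --increments '[[[0,0,-0.5],[0,0,0],0],[[0,0,-2],[0,0,0],0],[[0,0,-4],[0,0,0],0],[[0,0,-6],[0,0,0],0],[[0,0,-8],[0,0,0],0],[[0,0,-8],[0,0,0],0],[[0,0,-8],[0,0,0],0]]'

```text
time_s: 3.35
eef_pos: [494.1, 331.3, 125.4]
ee_rot: [-0.0, 0.125, 0.992, -0.0]
force: [0.1, -0.4, -0.8]
grip_width: 0.238
grip_force: 98.0
```

```bash
python3 -c "
from h import *
c=cap('scene','pics/s1.png'); d=cap('top')
s=cv2.resize(c['img'][140:240,350:450],None,fx=4,fy=4,interpolation=3); t=cv2.resize(d['img'][205:305,90:190],None,fx=4,fy=4,interpolation=3)
cv2.imwrite('pics/z1.png',np.hstack([s,t])[:,:,::-1])
p=ctrl.sense()['eef_pos']
print(proj(c,[p,p-[0,0,42],p+[0,0,0]]).round(1))
go(g(-55,0,90),g(-55,0,44))"
```

```text
[[400.9 205.7]
 [397.8 216.4]
 [400.9 205.7]]
t 3.45 pos [494.  331.3 125.1] F [ 0.9  0.6 -2. ] w 0.238 gf 98.0
turn [-0.06 -0.07  0.02] j [ 0.39  0.53  1.38 -0.    1.22 -0.93]
[505.72792614   8.67794379 110.        ] -> [ -9.15 -30.95   1.53]
[505.72792614   8.67794379  64.        ] -> [ -9.15 -30.95   6.13]
```

View pics/z1.png

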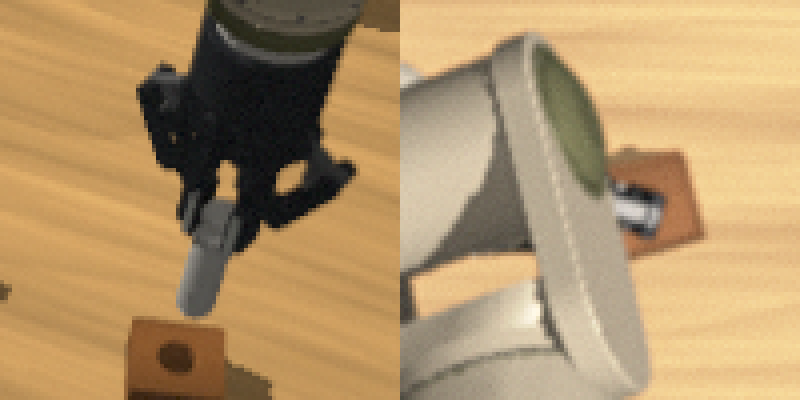

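Pin is held upright, foot about 42 mm below the TCP (foot at about (399,217) in the scene view, which matches the projection). Next it goes to the front of the mouth.

Call:
step_arm --increments '[[[-1.5,-5,0],[0,0,0],0],[[-3.2,-10,0],[0,0,0],0],[[-4.8,-15,0],[0,0,0],0],[[-6.4,-20,0],[0,0,0],0],[[-8,-25,0.5],[0,0,0],0],[[-9.3,-29,1],[0,0,0],0],[[-9.85,-30.9,1.5],[0,0,0],0],[[-9.85,-30.95,1.5],[0,0,0],0]]'

```text
time_s: 4.45
eef_pos: [512.6, 6.3, 110.3]
ee_rot: [-0.001, 0.126, 0.992, 0.0]
force: [-0.6, 0.2, -1.9]
grip_width: 0.238
grip_force: 98.2
```

Call:
step_arm --increments '[[[0,0,0],[0,0,0],0],[[0,0,0],[0,0,0],0]]'

```text
time_s: 4.7
eef_pos: [513.0, 8.1, 111.1]
ee_rot: [0.0, 0.125, 0.992, 0.0]
force: [0.0, 0.2, -1.0]
grip_width: 0.233
grip_force: 98.2
```

```bash
python3 -c "
from h import *
c=cap('scene'); d=cap('top')
s=cv2.resize(c['img'][140:240,220:320],None,fx=4,fy=4,interpolation=3); t=cv2.resize(d['img'][180:280,235:335],None,fx=4,fy=4,interpolation=3)
cv2.imwrite('pics/z2.png',np.hstack([s,t])[:,:,::-1])
p=ctrl.sense()['eef_pos']
print((proj(c,[p,p-[0,0,42]])-[220,140])*4)
go(g(-48,0,86),g(-48,0,46),g(-35,0,46))"
```

```text
[[243.53014683 130.00255176]
 [243.87780312 172.74993668]]
t 4.8 pos [513.    7.9 111.1] F [ 0.4 -0.3 -0.8] w 0.236 gf 98.2
turn [0.   0.01 0.08] j [-0.21  0.38  1.66  0.    1.1  -1.53]
[512.50800827   6.93711458 106.        ] -> [ 0.03 -0.1   0.51]
[512.50800827   6.93711458  66.        ] -> [ 0.03 -0.1   4.51]
[525.09958936   3.70414605  66.        ] -> [-1.27 -0.1   4.51]
```

View pics/z2.png

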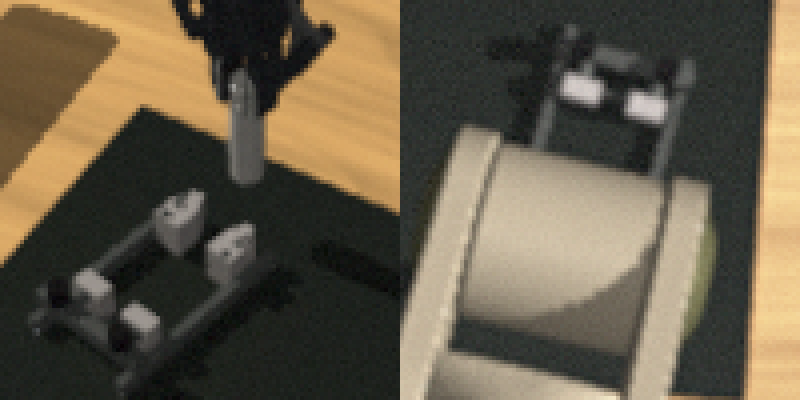

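The pin hangs upright in front of the mouth, foot at about (245,178) in the crop, in line with the go gap. I'll descend and then move slowly into the mouth.

Call:
step_arm --increments '[[[0,-0.1,1.5],[0,0,0],0],[[0,-0.1,3],[0,0,0],0],[[0,-0.1,4.2],[0,0,0],0],[[0,-0.1,4.5],[0,0,0],0],[[0,-0.1,4.5],[0,0,0],0],[[-0.7,-0.1,4.5],[0,0,0],0],[[-1.3,-0.1,4.5],[0,0,0],0],[[-1.3,-0.1,4.5],[0,0,0],0]]'

```text
time_s: 5.8
eef_pos: [525.9, 2.8, 66.1]
ee_rot: [0.0, 0.125, 0.992, -0.0]
force: [0.6, 0.3, -1.8]
grip_width: 0.234
grip_force: 98.2
```

Call:
step_arm --increments '[[[0,0,0],[0,0,0],0],[[0,0,0],[0,0,0],0]]'

```text
time_s: 6.05
eef_pos: [525.2, 3.0, 66.0]
ee_rot: [-0.0, 0.125, 0.992, -0.0]
force: [0.0, -0.3, -0.9]
grip_width: 0.234
grip_force: 98.2
```

```bash
python3 -c "
from h import *
go(g(-35,0,46),g(-20,0,46))"
```

```text
t 6.05 pos [525.2   3.   66. ] F [ 0.  -0.3 -0.9] w 0.234 gf 98.2
turn [-0.   -0.    0.02] j [-0.22  0.47  1.67 -0.    1.01 -1.54]
[525.09958936   3.70414605  66.        ] -> [0.03 0.06 0.  ]
[ 5.39628337e+02 -2.62022567e-02  6.60000000e+01] -> [-1.47  0.06  0.  ]
```

Call:
step_arm --increments '[[[-0.4,0.05,0],[0,0,0],0],[[-0.8,0.05,0],[0,0,0],0],[[-1.2,0.05,0],[0,0,0],0],[[-1.5,0.05,0],[0,0,0],0],[[-1.7,0.05,0],[0,0,0],0],[[-1.9,0.05,0],[0,0,0],0],[[-2.1,0.05,0],[0,0,0],0],[[-2.1,0.05,0],[0,0,0],0]]'

```text
time_s: 7.05
eef_pos: [545.9, -1.8, 66.0]
ee_rot: [0.0, 0.125, 0.992, 0.0]
force: [0.4, 0.4, -0.1]
grip_width: 0.234
grip_force: 98.2
```

Call:
step_arm --increments '[[[-0.1,0,0],[0,0,0],0],[[-0.2,0,0],[0,0,0],0],[[-0.3,0,0],[0,0,0],0],[[-0.4,0,0],[0,0,0],0],[[-0.4,0,0],[0,0,0],0]]'

```text
time_s: 7.68
eef_pos: [549.7, -2.7, 66.0]
ee_rot: [0.0, 0.125, 0.992, 0.0]
force: [-0.2, -0.1, -1.7]
grip_width: 0.236
grip_force: 98.2
```

```bash
python3 -c "
from h import *
go(g(-10,0,46),g(0,0,46))"
```

```text
t 7.67 pos [549.7  -2.7  66. ] F [-0.2 -0.1 -1.7] w 0.236 gf 98.2
turn [0.   0.   0.02] j [-0.22  0.51  1.59  0.    1.04 -1.54]
[549.31416839  -2.51310113  66.        ] -> [ 0.04  0.01 -0.  ]
[559.  -5.  66.] -> [-0.96  0.01 -0.  ]
```

Call:
step_arm --increments '[[[-0.15,0,0],[0,0,0],0],[[-0.3,0,0],[0,0,0],0],[[-0.45,0,0],[0,0,0],0],[[-0.6,0,0],[0,0,0],0],[[-0.6,0,0],[0,0,0],0]]'

```text
time_s: 8.3
eef_pos: [555.6, -4.3, 66.0]
ee_rot: [0.0, 0.125, 0.992, -0.0]
force: [0.3, -0.2, -0.5]
grip_width: 0.238
grip_force: 98.2
```

Call:
step_arm --increments '[[[-0.15,0,0],[0,0,0],0],[[-0.3,0,0],[0,0,0],0],[[-0.4,0,0],[0,0,0],0],[[-0.4,0,0],[0,0,0],0]]'

```text
time_s: 8.8
eef_pos: [559.4, -5.3, 66.0]
ee_rot: [0.0, 0.125, 0.992, -0.0]
force: [0.3, -0.7, -0.6]
grip_width: 0.238
grip_force: 98.2
```

Call:
step_arm --increments '[[[-0.2,0,0],[0,0,0],0],[[-0.4,0,0],[0,0,0],0],[[-0.6,0,0],[0,0,0],0],[[-0.8,0,0],[0,0,0],0],[[-1.0,0,0],[0,0,0],0],[[-1.2,0,0],[0,0,0],0],[[-1.4,0,0],[0,0,0],0],[[-1.4,0,0],[0,0,0],0]]'

```text
time_s: 9.8
eef_pos: [573.0, -8.8, 66.0]
ee_rot: [0.0, 0.125, 0.992, -0.0]
force: [-0.1, -0.2, -1.3]
grip_width: 0.234
grip_force: 98.2
```

Call:
step_arm --increments '[[[-0.2,0,0],[0,0,0],0],[[-0.4,0,0],[0,0,0],0],[[-0.7,0,0],[0,0,0],0],[[-1.0,0,0],[0,0,0],0],[[-1.4,0,0],[0,0,0],0],[[-1.8,0,0],[0,0,0],0],[[-2.1,0,0],[0,0,0],0],[[-2.1,0,0],[0,0,0],0]]'

```text
time_s: 10.8
eef_pos: [593.4, -14.0, 65.9]
ee_rot: [-0.0, 0.125, 0.992, 0.0]
force: [0.8, 0.1, -1.8]
grip_width: 0.237
grip_force: 98.2
```

```bash
python3 -c "
from h import *
go(g(35,0,46),g(48,0,46),g(66,0,46))"
```

```text
t 10.8 pos [593.4 -14.   65.9] F [ 0.8  0.1 -1.8] w 0.237 gf 98.2
turn [-0.   -0.    0.02] j [-0.22  0.6   1.45 -0.    1.09 -1.54]
[592.90041064 -13.70414605  66.        ] -> [ 0.05  0.01 -0.01]
[605.49199173 -16.93711458  66.        ] -> [-1.25  0.01 -0.01]
[622.92648863 -21.41353255  66.        ] -> [-3.05  0.01 -0.01]
```

Call:
step_arm --increments '[[[-0.3,0,0],[0,0,0],0],[[-0.6,0,0],[0,0,0],0],[[-0.9,0,0],[0,0,0],0],[[-1.2,0,0],[0,0,0],0],[[-1.5,0,0],[0,0,0],0],[[-1.8,0,0],[0,0,0],0],[[-2.0,0,0],[0,0,0],0],[[-2.0,0,0],[0,0,0],0]]'

```text
time_s: 11.8
eef_pos: [612.7, -18.9, 65.9]
ee_rot: [-0.0, 0.125, 0.992, -0.0]
force: [0.2, 0.3, -1.3]
grip_width: 0.238
grip_force: 98.2
```

Call:
step_arm --increments '[[[-0.05,0,0],[0,0,0],0],[[-0.1,0,0],[0,0,0],0],[[-0.15,0,0],[0,0,0],0],[[-0.2,0,0],[0,0,0],0]]'

```text
time_s: 12.3
eef_pos: [614.6, -19.4, 66.0]
ee_rot: [0.0, 0.125, 0.992, -0.0]
force: [-0.1, 0.3, -0.8]
grip_width: 0.236
grip_force: 98.2
```

Call:
step_arm --increments '[[[-0.05,0,0],[0,0,0],0],[[-0.1,0,0],[0,0,0],0],[[-0.15,0,0],[0,0,0],0]]'

```text
time_s: 12.68
eef_pos: [616.1, -19.8, 66.0]
ee_rot: [0.0, 0.125, 0.992, -0.0]
force: [0.3, 0.5, -1.2]
grip_width: 0.238
grip_force: 98.2
```

Call:
step_arm --increments '[[[-0.05,0,0],[0,0,0],0],[[-0.1,0,0],[0,0,0],0],[[-0.15,0,0],[0,0,0],0]]'

```text
time_s: 13.05
eef_pos: [617.5, -20.1, 66.0]
ee_rot: [0.0, 0.125, 0.992, -0.0]
force: [0.5, 0.4, -0.6]
grip_width: 0.232
grip_force: 98.2
```

Call:
step_arm --increments '[[[-0.05,0,0],[0,0,0],0],[[-0.1,0,0],[0,0,0],0]]'

```text
time_s: 13.3
eef_pos: [618.5, -20.4, 66.0]
ee_rot: [-0.0, 0.125, 0.992, -0.0]
force: [0.5, 0.8, -1.0]
grip_width: 0.232
grip_force: 98.2
```

Call:
step_arm --increments '[[[-0.05,0,0],[0,0,0],0],[[-0.1,0,0],[0,0,0],0]]'

```text
time_s: 13.55
eef_pos: [619.4, -20.7, 66.0]
ee_rot: [-0.0, 0.125, 0.992, -0.0]
force: [0.9, 0.1, -0.4]
grip_width: 0.233
grip_force: 98.2
```

Call:
step_arm --increments '[[[-0.05,0,0],[0,0,0],0],[[-0.1,0,0],[0,0,0],0]]'

```text
time_s: 13.8
eef_pos: [620.4, -20.9, 66.0]
ee_rot: [-0.0, 0.125, 0.992, 0.0]
force: [-0.1, -0.6, -0.5]
grip_width: 0.237
grip_force: 98.2
```

Call:
step_arm --increments '[[[-0.05,0,0],[0,0,0],0],[[-0.1,0,0],[0,0,0],0]]'

```text
time_s: 14.05
eef_pos: [621.4, -21.2, 66.0]
ee_rot: [0.0, 0.125, 0.992, -0.0]
force: [-0.1, -1.2, -1.1]
grip_width: 0.239
grip_force: 98.2
```

Call:
step_arm --increments '[[[-0.05,0,0],[0,0,0],0],[[-0.1,0,0],[0,0,0],0]]'

```text
time_s: 14.3
eef_pos: [622.3, -21.4, 66.0]
ee_rot: [0.0, 0.125, 0.992, -0.0]
force: [0.3, -0.6, -1.2]
grip_width: 0.239
grip_force: 98.2
```

Call:
step_arm --increments '[[[-0.05,0,0],[0,0,0],0],[[-0.1,0,0],[0,0,0],0]]'

```text
time_s: 14.55
eef_pos: [623.3, -21.6, 66.0]
ee_rot: [0.0, 0.125, 0.992, 0.0]
force: [-0.3, 0.5, -2.2]
grip_width: 0.234
grip_force: 98.2
```

Call:
step_arm --increments '[[[-0.05,0,0],[0,0,0],0],[[-0.1,0,0],[0,0,0],0]]'

```text
time_s: 14.8
eef_pos: [624.3, -21.9, 66.0]
ee_rot: [0.0, 0.125, 0.992, -0.0]
force: [-0.4, -0.6, -1.2]
grip_width: 0.233
grip_force: 98.2
```

Call:
step_arm --increments '[[[-0.05,0,0],[0,0,0],0],[[-0.1,0,0],[0,0,0],0]]'

```text
time_s: 15.05
eef_pos: [625.2, -22.1, 66.0]
ee_rot: [-0.0, 0.125, 0.992, 0.0]
force: [-0.2, 1.1, -1.5]
grip_width: 0.231
grip_force: 98.2
```

Call:
step_arm --increments '[[[-0.05,0,0],[0,0,0],0],[[-0.1,0,0],[0,0,0],0]]'

```text
time_s: 15.3
eef_pos: [626.0, -22.2, 65.9]
ee_rot: [-0.0, 0.125, 0.992, 0.0]
force: [-2.2, 1.5, 0.1]
grip_width: 0.235
grip_force: 98.2
```

Call:
step_arm --increments '[[[-0.05,0,0],[0,0,0],0],[[-0.1,0,0],[0,0,0],0]]'

```text
time_s: 15.55
eef_pos: [626.9, -22.4, 65.9]
ee_rot: [-0.0, 0.125, 0.992, 0.0]
force: [-3.6, 1.2, -0.6]
grip_width: 0.236
grip_force: 98.2
```

Call:
step_arm --increments '[[[-0.05,0,0],[0,0,0],0],[[-0.1,0,0],[0,0,0],0]]'

```text
time_s: 15.8
eef_pos: [627.7, -22.6, 65.8]
ee_rot: [-0.001, 0.125, 0.992, 0.0]
force: [-4.4, 2.3, 1.1]
grip_width: 0.237
grip_force: 98.3
```

Call:
step_arm --increments '[[[-0.05,0,0],[0,0,0],0],[[-0.05,0,0],[0,0,0],0]]'

```text
time_s: 16.05
eef_pos: [628.2, -22.7, 65.8]
ee_rot: [-0.001, 0.125, 0.992, 0.0]
force: [-5.2, 2.4, -0.8]
grip_width: 0.235
grip_force: 98.3
```

Call:
step_arm --increments '[[[-0.05,0,0],[0,0,0],0],[[-0.1,0,0],[0,0,0],0]]'

```text
time_s: 16.3
eef_pos: [628.9, -22.8, 65.8]
ee_rot: [-0.001, 0.125, 0.992, 0.0]
force: [-6.3, 2.8, 0.5]
grip_width: 0.232
grip_force: 98.4
```

```bash
python3 -c "
from h import *
c=cap('scene'); 
s=cv2.resize(c['img'][150:250,200:300],None,fx=5,fy=5,interpolation=3)
cv2.imwrite('pics/z3.png',s[:,:,::-1])
s=ctrl.sense();print(s['wrist_torque'])
go(g(70,0,46))"
```

```text
[ 0.75784187  1.29157944 -0.08634662]
t 16.35 pos [628.9 -22.8  65.8] F [-5.4  3.4  1.5] w 0.233 gf 98.4
turn [ 0.02 -0.13  0.02] j [-0.22  0.67  1.32  0.    1.15 -1.54]
[626.80082128 -22.4082921   66.        ] -> [ 0.21 -0.02 -0.02]
```

View pics/z3.png

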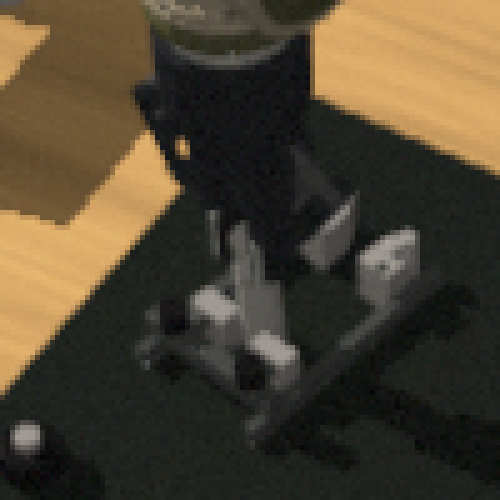

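```bash
python3 -c "
from h import *
c=cap('scene')
for x in (66,72): print(x,((proj(c,[g(x,0,4),g(x,0,30),g(x,0,50),g(x,0,90)])-[200,150])*5).round().tolist())
s=cv2.resize(c['img'][180:230,225:275],None,fx=10,fy=10,interpolation=3)
s=np.clip(255*(s/255.)**.5,0,255).astype(np.uint8)
cv2.imwrite('pics/z4.png',s[:,:,::-1])
"
```

```text
66 [[265.0, 337.0], [263.0, 307.0], [261.0, 283.0], [257.0, 232.0]]
72 [[257.0, 344.0], [255.0, 313.0], [253.0, 289.0], [248.0, 239.0]]
```

View pics/z4.png

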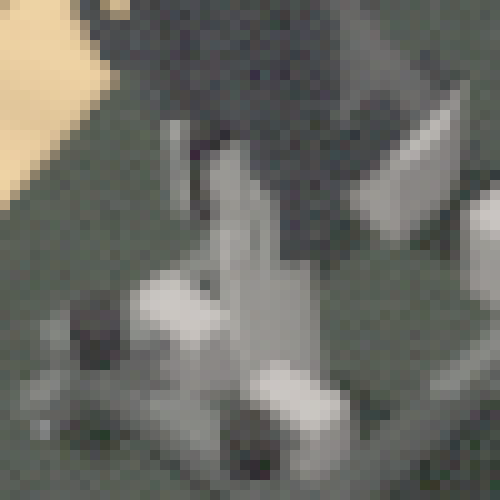

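The pin bears on the no-go jaws. It leans forward about 0.1 rad: its top is at about (248,196) full-image and its low part at (253,215). I'll turn the gripper a little so the foot goes forward, which uprights the pin and firms the press.

Call:
step_arm --increments '[[[0,0,0],[0,-0.5,0],0],[[0,0,0],[0,-1,0],0],[[0,0,0],[0,-1,0],0]]' --squeeze 120

```text
time_s: 16.77
eef_pos: [628.9, -22.7, 65.6]
ee_rot: [0.008, 0.125, 0.992, -0.001]
force: [-3.7, 2.7, -1.1]
grip_width: 0.228
grip_force: 117.5
```

Call:
step_arm --increments '[[[0,0,0],[0,-0.5,0],0],[[0,0,0],[0,-1,0],0],[[0,0,0],[0,-1,0],0]]'

```text
time_s: 17.15
eef_pos: [628.7, -22.6, 65.5]
ee_rot: [0.016, 0.125, 0.992, -0.002]
force: [-5.3, 4.3, -0.4]
grip_width: 0.227
grip_force: 117.6
```

Call:
step_arm --increments '[[[0,0.03,0],[0,-0.7,0],0],[[0,0.05,0],[0,-1.4,0],0],[[0,0.05,0],[0,-2,0],0],[[0,0.05,0],[0,-2,0],0]]'

```text
time_s: 17.65
eef_pos: [628.4, -22.3, 65.4]
ee_rot: [0.033, 0.125, 0.992, -0.004]
force: [-7.2, 2.8, -0.2]
grip_width: 0.23
grip_force: 117.7
```

```bash
python3 -c "
from h import *
c=cap('scene')
s=cv2.resize(c['img'][180:230,225:275],None,fx=10,fy=10,interpolation=3)
s=np.clip(255*(s/255.)**.5,0,255).astype(np.uint8)
cv2.imwrite('pics/z5.png',s[:,:,::-1])
go()
f=ctrl.sense()['force'];print(C*f[0]+S*f[1],-S*f[0]+C*f[1])
"
```

```text
t 17.7 pos [628.5 -22.4  65.4] F [-6.   3.8  0.3] w 0.229 gf 117.7
turn [-0.01  3.8   0.03] j [-0.22  0.63  1.39 -0.    1.05 -1.54]
-6.747338247469446 2.18636395532391
```

View pics/z5.png

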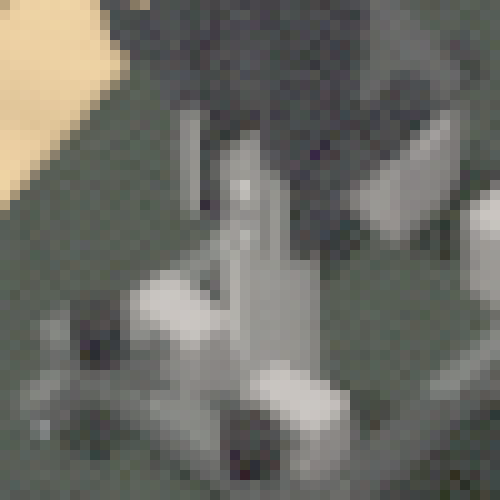

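The pin is now close to upright, with its top near crop (245,150) and its shank centred near (275,300). I'll firm the press to about 10 N and hold.

Call:
step_arm --increments '[[[-0.05,0.02,0],[0,0,0],0],[[-0.1,0.04,0],[0,-0.5,0],0],[[-0.1,0.04,0],[0,-1,0],0],[[-0.1,0.04,0],[0,-1,0],0]]'

```text
time_s: 18.2
eef_pos: [629.0, -22.3, 65.4]
ee_rot: [0.041, 0.125, 0.991, -0.005]
force: [-9.3, 2.0, 1.5]
grip_width: 0.228
grip_force: 117.9
```

Call:
step_arm --increments '[[[-0.03,0,0],[0,0,0],0],[[-0.05,0,0],[0,0,0],0],[[-0.05,0,0],[0,0,0],0],[[-0.05,0,0],[0,0,0],0],[[-0.05,0,0],[0,0,0],0],[[-0.05,0,0],[0,0,0],0]]'

```text
time_s: 18.95
eef_pos: [629.4, -22.4, 65.4]
ee_rot: [0.041, 0.125, 0.991, -0.005]
force: [-9.8, 1.6, 0.8]
grip_width: 0.228
grip_force: 118.0
```

Call:
step_arm --increments '[[[0.2,0,0],[0,0,0],0],[[0.6,0,0],[0,0,0],0],[[1.2,0,0],[0,0,0],0],[[1.2,0,0],[0,0,0],0],[[1.2,0,-2],[0,0,0],0],[[1.2,0,-5],[0,0,0],0],[[1.2,0,-8],[0,0,0],0],[[1.2,0,-8],[0,0,0],0]]'

```text
time_s: 19.95
eef_pos: [614.3, -18.4, 147.2]
ee_rot: [0.046, 0.125, 0.991, -0.006]
force: [-0.0, -0.1, -1.9]
grip_width: 0.225
grip_force: 117.7
```

```bash
python3 -c "
from h import *
go((560,-180,150),(445,-325,130))
"
```

```text
t 19.95 pos [614.3 -18.4 147.2] F [-0.  -0.1 -1.9] w 0.225 gf 117.7
turn [0.01 5.33 0.02] j [-0.22  0.5   1.38 -0.    1.17 -1.54]
(560, -180, 150) -> [  1.22 -17.    -0.39]
(445, -325, 130) -> [  8.91 -33.9    0.9 ]
```

Call:
step_arm --increments '[[[1.7,-5.6,0.1],[0,0,0],0],[[3.4,-11.2,0.3],[0,0,0],0],[[5.1,-16.8,0.5],[0,0,0],0],[[6.8,-22.4,0.7],[0,0,0],0],[[8.5,-28,0.9],[0,0,0],0],[[9.8,-32,1],[0,0,0],0],[[10.6,-34.3,1.1],[0,0,0],0],[[10.6,-34.3,1.1],[0,0,0],0]]'

```text
time_s: 20.95
eef_pos: [425.4, -325.2, 123.4]
ee_rot: [0.043, 0.126, 0.991, -0.005]
force: [1.1, 0.2, -1.7]
grip_width: 0.229
grip_force: 117.9
```

Call:
step_arm --increments '[[[0,0,0],[0,0,0],0],[[0,0,0],[0,0,0],0]]'

```text
time_s: 21.2
eef_pos: [426.9, -323.4, 124.4]
ee_rot: [0.043, 0.124, 0.991, -0.005]
force: [-0.2, 0.1, -1.8]
grip_width: 0.226
grip_force: 117.9
```

```bash
python3 -c "
from h import *
import pickle
go((427.5,-325,92))
c=cap('scene');d=cap('top');pickle.dump((c,d),open('c1.pkl','wb'))
s=cv2.resize(c['img'][85:165,155:235],None,fx=5,fy=5,interpolation=3); t=cv2.resize(d['img'][240:320,360:440],None,fx=5,fy=5,interpolation=3)
cv2.imwrite('pics/z6.png',np.hstack([s,t])[:,:,::-1])
p=ctrl.sense()['eef_pos']
print(((proj(c,[p+[0,0,48],p,p-[0,0,42],[427.5,-325,30],[427.5,-325,0]])-[155,85])*5).round())
"
```

```text
t 21.2 pos [ 426.9 -323.4  124.4] F [-0.2  0.1 -1.8] w 0.226 gf 117.9
turn [0.01 4.99 0.09] j [-0.9   0.37  1.65  0.06  1.06 -2.24]
(427.5, -325, 92) -> [ 0.18 -0.14  3.23]
[[188.  84.]
 [200. 150.]
 [210. 204.]
 [220. 270.]
 [226. 305.]]
```

View pics/z6.png

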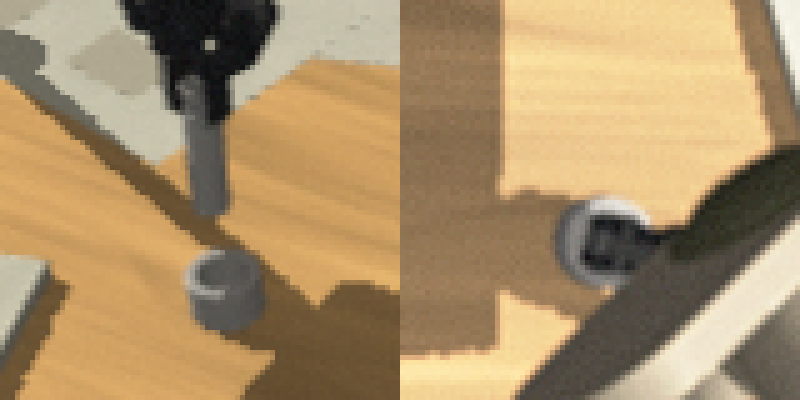

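The left half shows the pin above the cup, foot centre near crop (211,208) and rim centre near (224,272). I'll measure both more closely.

```bash
python3 -c "
from h import *
import pickle
c,d=pickle.load(open('c1.pkl','rb'))
p=ctrl.sense()['eef_pos']
print('rim',ray(c,155+223.5/5,85+272/5,30).round(1),'rim0',ray(c,155+224/5,85+272/5,30).round(1))
h=cv2.cvtColor(cv2.GaussianBlur(c['img'],(3,3),0),cv2.COLOR_RGB2HSV)
m=(h[:,:,1]<75)&(h[:,:,2]>60)
for v in range(108,132,2):
    x=np.where(m[v,185:206])[0]+185; print(v,x.min() if len(x) else 0,x.max() if len(x) else 0,x.mean().round(1) if len(x) else 0)
P=proj(c,[p+[0,0,t] for t in (10,0,-10,-20,-30,-42)]);print(P.round(1).tolist())
i=h[130:155,185:215];mm=(i[:,:,1]<75).astype(np.uint8);cs,_=cv2.findContours(mm,0,1);k=max(cs,key=cv2.contourArea);q=cv2.boundingRect(k);print(q[0]+185,q[1]+130,q[2],q[3])
print(proj(c,[[427.5+24*np.cos(t),-325+24*np.sin(t),z] for z in(0,30) for t in np.arange(0,6.28,.2)]).min(0),proj(c,[[427.5+24*np.cos(t),-325+24*np.sin(t),z] for z in(0,30) for t in np.arange(0,6.28,.2)]).max(0))
"
```

```text
rim [ 428.3 -321.6   30. ] rim0 [ 428.1 -321.3   30. ]
108 185 195 190.0
110 185 198 191.5
112 185 198 191.5
114 185 198 191.5
116 185 199 193.0
118 193 199 196.0
120 193 199 196.0
122 193 199 196.0
124 194 199 196.5
126 194 199 196.5
128 0 0 0
130 0 0 0
[[194.5, 112.3], [195.0, 114.9], [195.5, 117.6], [196.0, 120.2], [196.5, 122.8], [197.0, 125.9]]
192 135 16 16
[191.24769096 133.83456782] [207.79404167 151.21546101]
```

```bash
python3 -c "
from h import *
go((428,-324.5,80),(428,-324.5,60),(428,-324.5,49))"
```

```text
t 21.3 pos [ 426.8 -323.6  124.5] F [ 0.2  0.3 -1.5] w 0.229 gf 117.9
turn [0.   5.   0.08] j [-0.9   0.37  1.65  0.06  1.06 -2.24]
(428, -324.5, 80) -> [ 0.25 -0.05  4.45]
(428, -324.5, 60) -> [ 0.43 -0.05  6.44]
(428, -324.5, 49) -> [ 0.52 -0.05  7.53]
```

Call:
step_arm --increments '[[[0.1,0,1.5],[0,0,0],0],[[0.2,-0.05,3],[0,0,0],0],[[0.25,-0.05,4.4],[0,0,0],0],[[0.25,-0.05,4.4],[0,0,0],0],[[0.3,-0.05,5],[0,0,0],0],[[0.35,-0.05,5.5],[0,0,0],0],[[0.4,-0.05,6],[0,0,0],0],[[0.4,-0.05,6],[0,0,0],0]]'

```text
time_s: 22.3
eef_pos: [427.3, -324.9, 64.1]
ee_rot: [0.043, 0.125, 0.991, -0.005]
force: [0.8, -0.5, -1.1]
grip_width: 0.229
grip_force: 117.9
```

```bash
python3 -c "
from h import *
c=cap('scene');d=cap('top')
s=cv2.resize(c['img'][95:165,165:235],None,fx=6,fy=6,interpolation=3)
cv2.imwrite('pics/z7.png',s[:,:,::-1])
go((428,-324.5,60),(428,-324.5,49))"
```

```text
t 22.4 pos [ 427.5 -325.2   64.5] F [-0.1  0.3 -1.1] w 0.23 gf 117.9
turn [-0.    5.01  0.01] j [-0.9   0.45  1.7   0.07  0.92 -2.25]
(428, -324.5, 60) -> [0.01 0.08 0.46]
(428, -324.5, 49) -> [0.1  0.08 1.55]
```

View pics/z7.png

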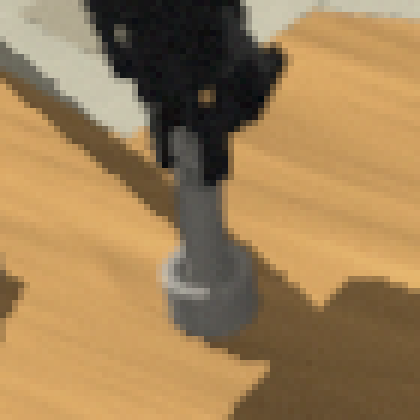

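The pin's foot is inside the cup rim (around crop (208,275)), with no contact force. Lowering slowly to the floor.

Call:
step_arm --increments '[[[0.03,0.03,0.3],[0,0,0],0],[[0.05,0.05,0.6],[0,0,0],0],[[0.08,0.05,0.9],[0,0,0],0],[[0.1,0.05,1.1],[0,0,0],0],[[0.1,0.05,1.2],[0,0,0],0],[[0.1,0.05,1.2],[0,0,0],0]]'

```text
time_s: 23.15
eef_pos: [427.6, -324.6, 52.4]
ee_rot: [0.043, 0.125, 0.991, -0.005]
force: [-0.4, -0.4, -1.2]
grip_width: 0.234
grip_force: 117.9
```

Call:
step_arm --increments '[[[0,0,0.1],[0,0,0],0],[[0.02,0,0.2],[0,0,0],0],[[0.02,0,0.2],[0,0,0],0]]'

```text
time_s: 23.52
eef_pos: [427.6, -324.6, 50.3]
ee_rot: [0.043, 0.125, 0.991, -0.005]
force: [-0.5, -0.3, -0.6]
grip_width: 0.223
grip_force: 117.9
```

Call:
step_arm --increments '[[[0,0,0.1],[0,0,0],0],[[0,0,0.1],[0,0,0],0]]'

```text
time_s: 23.78
eef_pos: [427.6, -324.6, 49.3]
ee_rot: [0.043, 0.125, 0.991, -0.005]
force: [0.9, -0.2, -1.6]
grip_width: 0.233
grip_force: 117.9
```

Call:
step_arm --increments '[[[0,0,0.1],[0,0,0],0],[[0,0,0.1],[0,0,0],0]]'

```text
time_s: 24.02
eef_pos: [427.7, -324.6, 48.3]
ee_rot: [0.043, 0.125, 0.991, -0.005]
force: [0.1, -0.4, -0.9]
grip_width: 0.233
grip_force: 117.9
```

Call:
step_arm --increments '[[[0,0,0.1],[0,0,0],0],[[0,0,0.1],[0,0,0],0]]'

```text
time_s: 24.28
eef_pos: [428.1, -324.9, 48.0]
ee_rot: [0.044, 0.125, 0.991, -0.006]
force: [-0.3, 1.2, 4.4]
grip_width: 0.228
grip_force: 118.6
```

Call:
step_arm --increments '[[[0,0,0.1],[0,0,0],0],[[0,0,0.1],[0,0,0],0]]'

```text
time_s: 24.52
eef_pos: [428.6, -325.2, 47.9]
ee_rot: [0.044, 0.125, 0.991, -0.006]
force: [-1.3, 2.6, 12.6]
grip_width: 0.232
grip_force: 119.5
```

Call:
step_arm --increments '[[[0,0,-0.1],[0,0,0],0],[[0,0,-0.1],[0,0,0],0],[[0,0,-0.1],[0,0,0],28],[[0,0,-0.1],[0,0,0],32],[[0,0,-0.1],[0,0,0],40],[[0,0,-0.1],[0,0,0],50],[[0,0,-0.1],[0,0,0],60],[[0,0,-0.1],[0,0,0],70]]' --squeeze 20

```text
time_s: 25.52
eef_pos: [427.9, -324.7, 47.4]
ee_rot: [0.043, 0.125, 0.991, -0.005]
force: [-0.1, -0.5, 0.2]
grip_width: 0.701
grip_force: 0.0
```

Call:
step_arm --increments '[[[0,0,-1],[0,0,0],70],[[0,0,-3],[0,0,0],70],[[0,0,-5],[0,0,0],70],[[0,0,-8],[0,0,0],70],[[0,0,-11],[0,0,0],70],[[2,6,-12],[0,0,0],70],[[4,12,-12],[0,0,0],70],[[4,12,-12],[0,0,0],70]]'

```text
time_s: 26.52
eef_pos: [408.6, -193.0, 164.3]
ee_rot: [0.044, 0.123, 0.991, -0.005]
force: [0.2, -0.4, -0.8]
grip_width: 0.698
grip_force: 0.0
```

```bash
python3 -c "
from h import *
go()
c=cap('scene');d=cap('top')
s=cv2.resize(c['img'][85:165,155:235],None,fx=5,fy=5,interpolation=3); t=cv2.resize(d['img'][240:320,360:440],None,fx=5,fy=5,interpolation=3)
cv2.imwrite('pics/z8.png',np.hstack([s,t])[:,:,::-1])"
```

```text
t 26.52 pos [ 408.6 -193.   164.3] F [ 0.2 -0.4 -0.8] w 0.698 gf 0.0
turn [0.   5.04 0.22] j [-0.73  0.14  1.83  0.05  1.09 -2.07]
```

View pics/z8.png

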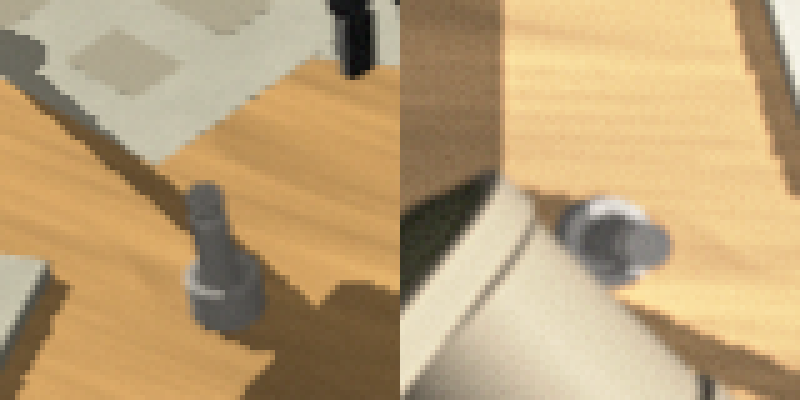

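The pin stands upright in the cup, in the crop at (205,190) to (215,290), and the gripper is clear. I'll hand the job in.

Call:
step_arm --increments '[[[0,0,0],[0,0,0],70],[[0,0,0],[0,0,0],70],[[0,0,0],[0,0,0],70],[[0,0,0],[0,0,0],70]]'

```text
time_s: 27.12
eef_pos: [408.9, -196.2, 163.4]
ee_rot: [0.043, 0.125, 0.991, -0.005]
force: [-0.3, 0.1, -0.4]
grip_width: 0.699
grip_force: 0.0
```

```bash
python3 -c "
from rig import ctrl
print(ctrl.finish_job())"
```

```text
the job is handed in; nothing more can be done
None
```

The pin went through the go gap without touching, was stopped by the no-go jaws (about 10 N, held about 0.7 s), and now stands upright and released in the cup; the job is handed in at about 27 s, and no verdict came back.

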